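# Turn the inspection stage to its rider mark

## Robot

A 7-joint arm with a two-finger parallel gripper is mounted at the origin on the work surface. World frame = base frame: x ahead of the robot, y to its left, z up, the work surface at z = 0. Lengths are in m, angles in rad, forces in N, time in s.
With the tool pointing down it reaches from about 0.35 to 0.9 m from the base axis. Payload 8.1 kg.
Tool frame: the origin (TCP) lies at the very end of the fingers, on their centre line; the grasp point (between the pads) lies 19 mm behind it (arm.grip_depth is the distance from the TCP to the grasp point, in m); x points along the fingers, z is the direction in which the jaws open and shut, and the axes are right-handed (so a half turn about x gives the same grasp; the last joint's range is limited). The gripper opens to 92 mm and grips with 3 to 60 N. Pads are 19 mm wide; open, the fingers measure 130 mm over their backs; the gripper's body (75 mm by 190 mm) begins 47 mm behind the grasp point.
Start: joints at [-1.353, 0.434, 0.025, 1.573, -0.012, 1.134, -0.075], TCP at [0.197, 0.593, 0.227] pointing down, gripper open.
Joint ranges: [-2.62, 2.62], [-0.44, 2.09], [-1.27, 1.32], [0.08, 2.57], [-1.32, 4.46], [0.12, 2], [-2.74, 2.74]. Speed limits (rad/s): [2.22, 2.22, 3.01, 3.01, 3.14, 3.14, 3.14].

## Interface

Orientations are given as a rotation vector (axis times angle).
In Python, from cell import status, cams, arm gives the robot as it stands. The module is installed in compiled form; this text tells all that it offers.
- The arm moves only by the tool step_arm, never from a script. Its argument "rows" is a list of rows, each a list of 7 numbers: the gripper command: -1 is fully open, 1 is shut, values between are in proportion, then the shift along the tool's x, y, z as a fraction of full scale, then the turn, a rotation vector about the tool's x, y, z as a fraction of full scale. In form: [[grip, x, y, z, rx, ry, rz], ...]. A call has 1 to 12 rows; each row is the pose to reach, as a shift and turn from the pose commanded when the call began, along the tool's axes at that moment; what a row does not reach only later rows make up. Full scale, the value 1, is 80 cm for a shift and 60 degrees for a turn. A row lasts 1/12 s, in which the tool goes at most 41.7 mm and 7.16 degrees, less where a joint would pass 70% of its speed; a pose out of reach is approached as far as the arm can. A call with a number of a shift or a turn outside -1 to 1 is refused whole. A call with a gripper value outside its range is refused whole. The fingers move at their own pace and stop on an object; "newtons" is the grip in N (left out, the last holds). Time passes only in rows, so rows that repeat a pose let the fingers close. It gives the time, the measured TCP pose, the force and the opening at its end, in the units of the state.
- status.observe(): the state, without advancing time (a new reading comes with each control period).
- cams.get_image(name): name is "scene" or "top" or "wrist"; returns a dict with "pixels" (480x640x3 uint8, red, green, blue), "range_z" (480x640 float32, m along the optical axis (not along the pixel's ray), 0 where there is no reading), "camera_matrix" (3x3 intrinsics, pixels), "eye" and "attitude" of the camera in the world; the wrist camera has in their place "tool_from_camera" (4x4, takes a point from camera to tool coordinates, whose origin is the TCP and whose axes are the tool frame's). Camera axes: x right, y down, z forward; pixel columns grow to the right and rows downward; lengths in m; the calibration is good to about 2 mm. A picture is of the moment at which its call begins: read the wrist's pose just before it.
- arm.sign_off(): hands the job in, once; it reports no verdict.
The state is a dict: "clock": time; "joints": joint angles; "dq": joint speeds; "joint_efforts": joint torques, N m; "position": TCP position; "ee_rot": TCP orientation; "force": force on the tool from outside, world axes, zero at the start; "ft_torque": the same for the moment, N m; "width": opening from 0.0 (shut) to 1.0 (fully open).
Only numpy, scipy, OpenCV 4.12 (cv2) and the standard library are available. Lean on these libraries where they do the work, as an engineer would, in place of code of your own. Each camera call takes 0.05 s, during which the arm holds its last target.

## Task

On the microscope repair bench, turn the round plate that carries the circuit board, by pushing its upright steel peg with the fingertips, until the black index line on the plate lines up with the black line on the small steel rider clip at the edge of the scale. Push gently, do not lift the plate out, shift the rider clip or disturb the things standing around, and take the hand away when the lines meet.

Things in the scene. Friction and masses are not known exactly. Their poses are not given: they have to be found in the camera images.
- dial_axis (a point): The turning axis (vertical) of the round white plate, at the height of the plate's top face, 44 mm above the bench. The plate is 170 mm across and 10 mm thick. It lies on an aluminium scale disc (228 mm across, top 40 mm above the bench, a thin tick every 10 degrees) on a fixed white base, 240 by 240 mm and 34 mm high. The point's axes turn with the base. A small circuit board and its two clips lie within 49 mm of the axis and rise no more than 4 mm above the plate.
- dial (a joint): Turning angle of the plate in rad, counter-clockwise positive seen from above; measured to the index line from the same direction as joint rider, so the lines meet when the two are equal or whole turns apart. It turns freely past full turns both ways (no stop within 12 rad of zero), has light friction (about 0.12 N m, so about 2 N at the peg) and stays where it is left without coasting.
- index_mark (a point): Outer end of the plate's black index line, on the plate's rim, 85 mm from the axis, on its top face. The line is 4 mm wide and runs 34 mm inwards from there along the radius; there is only one line on the plate.
- peg: Upright dark steel peg fixed on the plate, 14 mm in diameter, standing 30 mm above the plate's top (its top 74 mm above the bench). Its origin is the centre of its foot on the plate's top, 62 mm from the axis, exactly opposite the index line. The foot has a flat flange 20 mm across and 3 mm high.
- rider_mark (a point): Inner end of the black line on the rider clip, 85 mm from the axis and 44 mm above the bench: when the plate is set rightly the index_mark meets this point. The rider is a flat steel clip, 18 mm wide, from 88 to 119 mm from the axis, top 44 mm above the bench, with a black 4 mm wide line along the radius.
- rider (a joint): Angle of the rider clip about the same axis in rad, measured from the base's +x direction, counter-clockwise positive from above. It sits stiffly (about 1 N m) and is not to be moved.
- lift (a joint): How far the plate has been lifted out of its bearing, in m: 0 when seated. Only its own weight (about 0.8 kg) keeps it down.
- jar: Bystander: closed round jar, 48 mm in diameter, 52 mm high; origin at the centre of its underside.
- screwdriver: Bystander: small screwdriver lying on the bench, 150 mm long along its x axis, at most about 30 mm high.
- lens_cap: Bystander: black round lens cap, 56 mm in diameter, 18 mm high; origin at the centre of its underside.

How it is judged:
By the outcome, as a careful person would: the job done as asked, in the order asked, and still so for the second after the job is handed in, with the robot touching nothing.
It also fails if it takes over 51 s, if anything falls off the work surface, if the arm or the gripper's body presses on something with over 40 N, if the wrist force passes 120 N, or if a joint passes its speed limit or range.

## Working session

There is one attempt and no reset: what is moved stays moved. The work goes in short steps, Python scripts to look and compute and a tool call to move; the robot and the scene stay as the last step left them, time stands still between calls to the robot, and variables do not carry over. Pictures are saved under pics/ and viewed, and the job is handed in when it is done.

Besides the shell and the picture viewer there is one more tool, called after "Call:" as name([rows], argument=value, ...), one row to a line, values as JSON. step_arm: Moves the arm, as the interface text tells. Its arguments: {"type":"object","properties":{"rows":{"type":"array","items":{"type":"array","items":{"type":"number"}}},"newtons":{"type":"number"}},"required":["rows"]}

```bash
mkdir -p pics
cat > h.py <<'E'
import numpy as np,cv2,pickle
from cell import status,cams,arm
from scipy.spatial.transform import Rotation as R
def snap(n,fn):
    s=status.observe(); im=cams.get_image(n); im['st']=s
    pickle.dump({k:(v if not isinstance(v,np.ndarray) else v) for k,v in im.items()},open(f'pics/{fn}.pkl','wb'))
    cv2.imwrite(f'pics/{fn}.png',im['pixels'][:,:,::-1]); return im
def load(fn): return pickle.load(open(f'pics/{fn}.pkl','rb'))
def pose(im):
    if 'eye' in im:
        a=np.array(im['attitude']); 
        M=a if a.shape==(3,3) else (R.from_rotvec(a).as_matrix() if a.size==3 else None)
        return M,np.array(im['eye'])
    T=np.array(im['tool_from_camera']); s=im['st']; Rt=R.from_rotvec(s['ee_rot']).as_matrix()
    return Rt@T[:3,:3], Rt@T[:3,3]+s['position']
def onz(im,u,v,z):
    M,e=pose(im); d=M@np.linalg.inv(im['camera_matrix'])@np.array([u,v,1.]); return e+d*(z-e[2])/d[2]
def dep(im,u,v):
    M,e=pose(im); return e+M@np.linalg.inv(im['camera_matrix'])@np.array([u,v,1.])*im['range_z'][int(v),int(u)]
def proj(im,p):
    M,e=pose(im); q=im['camera_matrix']@(M.T@(np.array(p)-e)); return q[:2]/q[2]
E
python3 - <<'E'
from h import *
for n in ['scene','top','wrist']:
    im=snap(n,n+'0'); print(n,{k:np.round(v,3).tolist() for k,v in im.items() if k in('eye','attitude','tool_from_camera','camera_matrix')})
print(status.observe())
E
```

```text
scene {'camera_matrix': [[516.835, 0.0, 315.017], [0.0, 516.835, 245.096], [0.0, 0.0, 1.0]], 'eye': [1.108, 0.625, 0.979], 'attitude': [-0.9, -2.55, 0.988]}
top {'camera_matrix': [[464.111, 0.0, 321.845], [0.0, 464.111, 243.166], [0.0, 0.0, 1.0]], 'eye': [0.438, -0.013, 1.067], 'attitude': [-2.187, 2.14, -0.122]}
wrist {'camera_matrix': [[370.115, 0.0, 321.831], [0.0, 370.115, 243.901], [0.0, 0.0, 1.0]], 'tool_from_camera': [[-0.001, -0.302, 0.953, -0.158], [-0.001, -0.953, -0.302, 0.082], [1.0, -0.001, 0.0, -0.001], [0.0, 0.0, 0.0, 1.0]]}
{'clock': 0.15, 'joints': array([-1.35262329,  0.4350211 ,  0.02496779,  1.57387109, -0.01158073,
        1.1340055 , -0.07509799]), 'dq': array([-0.0013487 , -0.00183012, -0.00038054, -0.00335759,  0.00077682,
       -0.00129634, -0.00017573]), 'joint_efforts': array([ 2.31733691e-03, -6.68264723e+01,  9.86170471e-01, -3.14691103e+01,
       -6.04780298e-02,  3.92999011e-02,  1.30952340e-04]), 'position': array([0.19698908, 0.59274208, 0.22615776]), 'ee_rot': array([-0.97045639,  1.34495373,  0.96917508]), 'force': array([-0.44186012,  0.19352073,  0.04580097]), 'ft_torque': array([ 0.02001857, -0.02398179, -0.00835341]), 'width': 0.9974590875780752}
```

View pics/top0.png

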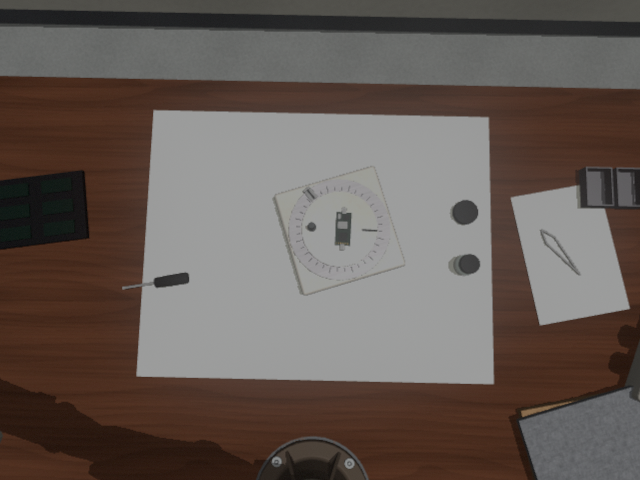

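View pics/scene0.png

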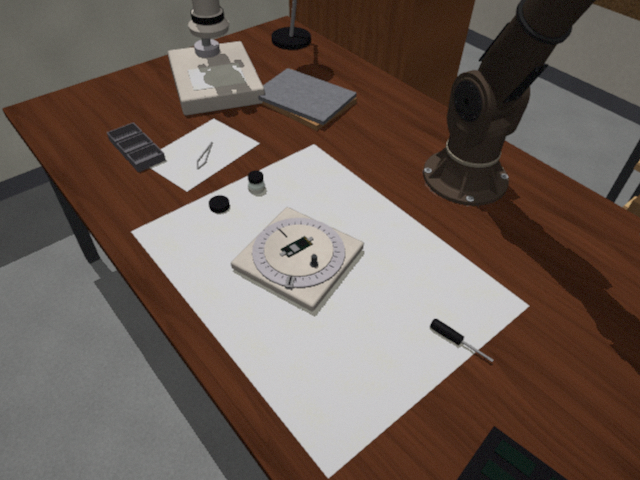

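Run:
```python
from h import *
im=load('top0'); c=im['pixels'][155:305,265:415][:,:,::-1]
cv2.imwrite('pics/c0.png',cv2.resize(c,(600,600),interpolation=cv2.INTER_CUBIC))
```

```text
(no output)
```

View pics/c0.png

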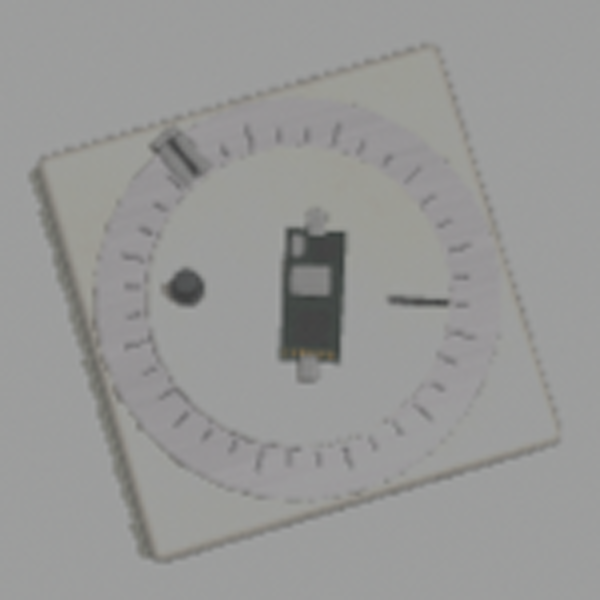

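Run:
```python
from h import *
im=load('top0')
f=lambda u,v,z:onz(im,265+(u+.5)/4-.5,155+(v+.5)/4-.5,z)
C=np.array([f(*p,.034) for p in [(38,162),(435,44),(562,437),(153,560)]]);print(C,C.mean(0),[np.linalg.norm(C[i]-C[i-1]) for i in range(4)])
# scale disc ellipse extents: left 93, right 500, top 98, bottom 502
D=[f(93,297,.04),f(500,297,.04),f(297,98,.04),f(297,502,.04)];print(D)
c=np.array([(D[2][0]+D[3][0])/2,(D[0][1]+D[1][1])/2]);print('c',c)
for n,p,z in [('idxout',(450,302),.044),('idxin',(388,299),.044),('ridin',(199,178),.044),('ridout',(170,136),.044),('pegtop',(190,288),.074)]:
    q=f(*p,z);d=q[:2]-c;print(n,q,np.hypot(*d),np.degrees(np.arctan2(d[1],d[0])))
for p in [(468,212),(467,264),(172,280)]: print(dep(im,*p))
```

```text
[[ 0.66193061  0.09890807  0.034     ]
 [ 0.73550553 -0.12524854  0.034     ]
 [ 0.51250762 -0.19813657  0.034     ]
 [ 0.43941497  0.02785279  0.034     ]] [ 0.58733968 -0.04915606  0.034     ] [np.float64(0.2335852409240739), np.float64(0.23592255457419203), np.float64(0.23460760995999105), np.float64(0.23751573989448968)]
[array([0.58459274, 0.06498804, 0.04      ]), array([ 0.58963324, -0.16228049,  0.04      ]), array([ 0.70071823, -0.04687878,  0.04      ]), array([ 0.47294167, -0.0509468 ,  0.04      ])]
c [ 0.58682995 -0.04864622]
idxout [ 0.5856181  -0.13390297  0.044     ] 0.08526536129141515 -90.81435542322285
idxin [ 0.58653826 -0.09940028  0.044     ] 0.05075489781677071 -90.32928527193847
ridin [0.65265044 0.00734028 0.044     ] 0.0864107900006279 40.3842869589578
ridout [0.67628278 0.02419845 0.044     ] 0.11536097319836057 39.15717339638086
pegtop [0.58581922 0.01017715 0.074     ] 0.05883205166520867 90.98438490988265
[ 0.63545609 -0.34412397  0.02050003]
[ 0.51387002 -0.33015528  0.05282355]
[0.46549214 0.32167199 0.02549276]
```

```bash
cat >> h.py <<'E'
def info():
    s=status.observe(); M=R.from_rotvec(s['ee_rot']).as_matrix()
    print('t',s['clock'],'p',np.round(s['position'],4),'w',s['width'],'F',np.round(s['force'],2)); print(np.round(M,3).tolist()); print('zyaw',np.degrees(np.arctan2(M[1,2],M[0,2])),'q',np.round(s['joints'],3)); return s,M
def go(p,yaw=None):
    """tool fractions to reach p with jaw (z) yaw in deg, tool down"""
    s,M=info(); d=M.T@(np.array(p)-s['position'])/.8
    if yaw is None: yaw=np.degrees(np.arctan2(M[1,2],M[0,2]))
    y=np.radians(yaw); X=np.array([0,0,-1.]);Z=np.array([np.cos(y),np.sin(y),0]);T=np.stack([X,np.cross(Z,X),Z],1)
    r=R.from_matrix(M.T@T).as_rotvec(degrees=True)/60
    print('shift',np.round(d,4),'turn',np.round(r,4),'rows',np.linalg.norm(d)*.8/.0417,np.linalg.norm(r)*60/7.16)
E
python3 -c "
from h import *
go([.587,.013,.2],0)"
```

```text
t 0.15 p [0.197  0.5927 0.2262] w 0.9974590875780752 F [-0.44  0.19  0.05]
[[-0.0, -0.949, 0.315], [-0.001, 0.315, 0.949], [-1.0, -0.0, -0.001]]
zyaw 71.61804361169764 q [-1.353  0.435  0.025  1.574 -0.012  1.134 -0.075]
shift [ 0.0334 -0.6912 -0.5339] turn [ 1.1936e+00 -9.0000e-04  8.0000e-04] rows 16.76760878244855 10.00252434813174
```

Call:
step_arm([
  [0.2,0.01,-0.13,-0.1,0.2,0,0],
  [0.2,0.02,-0.26,-0.2,0.4,0,0],
  [0.2,0.03,-0.39,-0.3,0.6,0,0],
  [0.2,0.033,-0.52,-0.4,0.8,0,0],
  [0.2,0.033,-0.65,-0.5,0.9,0,0],
  [0.2,0.033,-0.691,-0.534,1,0,0],
  [0.2,0.033,-0.691,-0.534,1,0,0],
  [0.2,0.033,-0.691,-0.534,1,0,0],
  [0.2,0.033,-0.691,-0.534,1,0,0],
  [0.2,0.033,-0.691,-0.534,1,0,0],
  [0.2,0.033,-0.691,-0.534,1,0,0],
  [0.2,0.033,-0.691,-0.534,1,0,0],
])

```text
clock: 1.15
position: [0.4766, 0.1769, 0.2066]
ee_rot: [-0.159, 1.565, 0.16]
force: [1.1, -0.0, -0.2]
width: 0.403
```

```bash
python3 -c "
from h import *
go([.587,.013,.2],0)"
```

```text
t 1.15 p [0.4766 0.1769 0.2066] w 0.4033767573287009 F [ 1.1  -0.04 -0.24]
[[0.0, -0.202, 0.979], [0.0, 0.979, 0.202], [-1.0, 0.0, 0.0]]
zyaw 11.634216400209498 q [-0.795  0.27   0.42   1.907 -0.131  0.991 -0.114]
shift [ 0.0082 -0.2285  0.0938] turn [ 1.939e-01  1.000e-04 -3.000e-04] rows 4.741324624568728 1.624892385061849
```

Call:
step_arm([
  [0.2,0.008,-0.228,0.094,0.194,0,0],
  [0.2,0.008,-0.228,0.094,0.194,0,0],
  [0.2,0.008,-0.228,0.094,0.194,0,0],
  [0.2,0.008,-0.228,0.094,0.194,0,0],
  [0.2,0.008,-0.228,0.094,0.194,0,0],
  [0.2,0.008,-0.228,0.094,0.194,0,0],
  [0.2,0.008,-0.228,0.094,0.194,0,0],
  [0.2,0.008,-0.228,0.094,0.194,0,0],
])

```text
clock: 1.82
position: [0.586, 0.0156, 0.1997]
ee_rot: [0.001, 1.572, -0.0]
force: [-1.1, 0.9, -0.2]
width: 0.403
```

```bash
python3 -c "
from h import *
info(); snap('wrist','w1'); snap('top','t1')"
```

```text
t 1.8167 p [0.586  0.0156 0.1997] w 0.40252413575333473 F [-1.06  0.89 -0.16]
[[-0.001, 0.0, 1.0], [0.0, 1.0, -0.0], [-1.0, 0.0, -0.001]]
zyaw -0.02851824647526162 q [-0.478  0.42   0.507  1.736 -0.231  1.047  0.108]
```

View pics/w1.png

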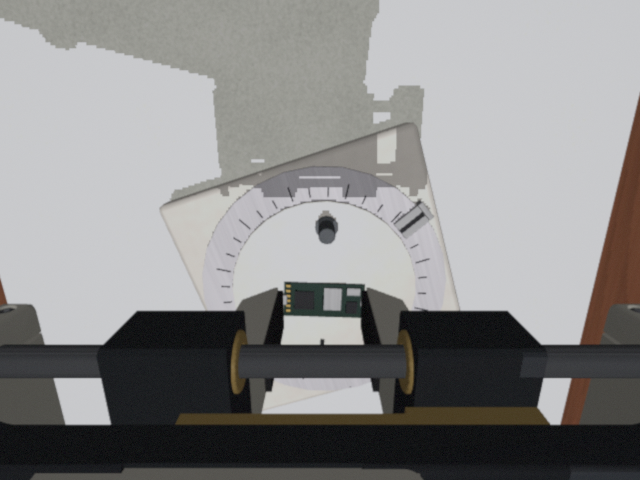

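Run:
```python
from h import *
im=load('w1');print(proj(im,im['st']['position']), [proj(im,(.587,y,.044)) for y in(.013,-.049,-.134)])
c=np.array([.587,-.049])
c4=cv2.resize(im['pixels'][160:340,190:450],None,fx=3,fy=3,interpolation=cv2.INTER_CUBIC)[:,:,::-1];cv2.imwrite('pics/w1c.png',c4)
```

```text
[321.98880667 306.52025449] [array([323.26796102, 227.0773884 ]), array([323.26780077, 291.75430833]), array([323.26760745, 369.77935833])]
```

View pics/w1c.png

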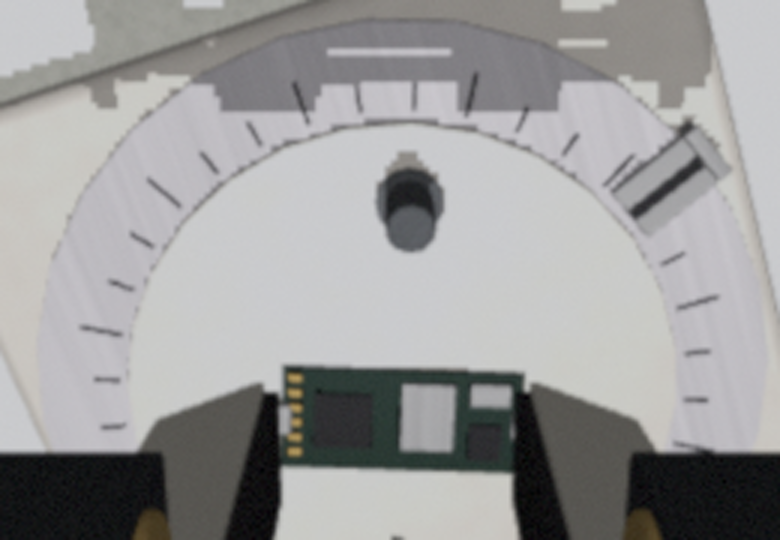

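Run:
```python
from h import *
im=load('w1')
f=lambda u,v,z:onz(im,190+(u+.5)/3-.5,160+(v+.5)/3-.5,z)
# disc outer extents at widest row
L,Rr=f(38,350,.04),f(768,350,.04);T=f(403,18,.04)
print(L,Rr,T, (L[0]+Rr[0])/2, T[1]-.114)
# plate rim top z .044: top (403,124) left 129 right 678
print(f(403,124,.044)[1]-.085,(f(129,370,.044)+f(678,370,.044))/2)
c=np.array([.5885,-.049])
for n,p,z in [('peg',(411,228),.074),('flange',(410,203),.047),('rin',(634,214),.044),('rout',(700,160),.044)]:
    q=f(*p,z);d=q[:2]-c;print(n,q,np.hypot(*d),np.degrees(np.arctan2(d[1],d[0])))
```

```text
[ 0.47495097 -0.03514874  0.04      ] [ 0.7003567 -0.0353284  0.04     ] [0.58762919 0.06553891 0.04      ] 0.5876538334631286 -0.0484610882357899
-0.04887016120118763 [ 0.58780685 -0.04019435  0.044     ]
peg [0.58963034 0.01390146 0.074     ] 0.06291161356510017 88.97050894076698
flange [0.58965406 0.01356737 0.047     ] 0.06257801610506601 88.94329622305933
rin [0.65536552 0.00936972 0.044     ] 0.08875822465435408 41.119074074991964
rout [0.6733974  0.02552773 0.044     ] 0.1129688098979847 41.278488390477754
```

Call:
step_arm([
  [0.2,0.03,-0.0025,0.004,0,0,0],
  [0.2,0.06,-0.0025,0.004,0,0,0],
  [0.2,0.09,-0.0025,0.004,0,0,0],
  [0.2,0.11,-0.0025,0.004,0,0,0],
  [0.2,0.13,-0.0025,0.004,0,0,0],
  [0.2,0.15,-0.0025,0.004,0,0,0],
  [0.2,0.165,-0.0025,0.004,0,0,0],
  [0.2,0.18,-0.0025,0.004,0,0,0],
  [0.2,0.18,-0.0025,0.004,0,0,0],
  [0.2,0.18,-0.0025,0.004,0,0,0],
])

```text
clock: 2.75
position: [0.5893, 0.0136, 0.056]
ee_rot: [-0.0, 1.572, 0.0]
force: [0.0, -0.0, -0.8]
width: 0.397
```

```bash
python3 -c "
from h import *
info(); snap('wrist','w2'); snap('scene','s2')"
```

```text
t 2.75 p [0.5893 0.0136 0.056 ] w 0.39740219729796267 F [ 0.02 -0.01 -0.83]
[[-0.001, -0.0, 1.0], [0.0, 1.0, 0.0], [-1.0, 0.0, -0.001]]
zyaw 0.011430129101100885 q [-0.406  0.595  0.424  1.862 -0.343  0.757  0.206]
```

View pics/w2.png

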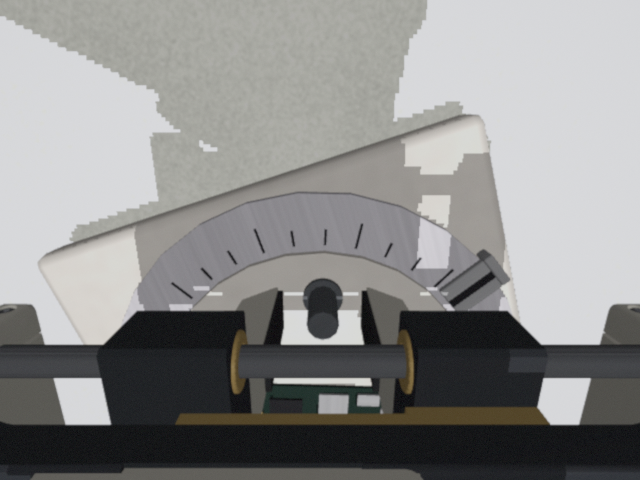

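```bash
cat >> h.py <<'E'
C0=np.array([.5877,-.0487])
def arc(phis,r=.0625,g=.45,z=.056):
    s,M=info()
    for ph in phis:
        a=np.radians(ph);p=np.array([*(C0+r*np.array([np.cos(a),np.sin(a)])),z]);d=M.T@(p-s['position'])/.8
        y=a-np.pi/2;X=np.array([0,0,-1.]);Z=np.array([np.cos(y),np.sin(y),0]);T=np.stack([X,np.cross(Z,X),Z],1)
        t=R.from_matrix(M.T@T).as_rotvec(degrees=True)/60
        print(str([g]+[round(v,4) for v in [*d,*t]])+',')
E
python3 -c "
from h import *
arc(np.linspace(88.6,88.6+44,12))"
```

```text
t 2.85 p [0.5901 0.0133 0.057 ] w 0.399290548332585 F [-0.67  0.69  0.26]
[[0.001, 0.0, 1.0], [0.0, 1.0, -0.0], [-1.0, 0.0, 0.001]]
zyaw -0.013826241407616057 q [-0.406  0.594  0.424  1.861 -0.343  0.757  0.206]
[0.45, np.float64(0.0012), np.float64(0.0006), np.float64(-0.0011), np.float64(0.0231), np.float64(0.0011), np.float64(-0.0002)],
[0.45, np.float64(0.0012), np.float64(0.0005), np.float64(-0.0066), np.float64(-0.0436), np.float64(0.0011), np.float64(-0.0002)],
[0.45, np.float64(0.0012), np.float64(0.0001), np.float64(-0.012), np.float64(-0.1102), np.float64(0.0011), np.float64(-0.0001)],
[0.45, np.float64(0.0012), np.float64(-0.0007), np.float64(-0.0174), np.float64(-0.1769), np.float64(0.0011), np.float64(-0.0001)],
[0.45, np.float64(0.0012), np.float64(-0.0019), np.float64(-0.0227), np.float64(-0.2436), np.float64(0.0011), np.float64(-0.0001)],
[0.45, np.float64(0.0012), np.float64(-0.0035), np.float64(-0.028), np.float64(-0.3102), np.float64(0.0011), np.float64(-0.0)],
[0.45, np.float64(0.0012), np.float64(-0.0054), np.float64(-0.0331), np.float64(-0.3769), np.float64(0.0011), np.float64(0.0)],
[0.45, np.float64(0.0012), np.float64(-0.0077), np.float64(-0.038), np.float64(-0.4436), np.float64(0.0011), np.float64(0.0001)],
[0.45, np.float64(0.0012), np.float64(-0.0103), np.float64(-0.0428), np.float64(-0.5102), np.float64(0.0011), np.float64(0.0001)],
[0.45, np.float64(0.0012), np.float64(-0.0132), np.float64(-0.0474), np.float64(-0.5769), np.float64(0.0011), np.float64(0.0001)],
[0.45, np.float64(0.0012), np.float64(-0.0165), np.float64(-0.0518), np.float64(-0.6436), np.float64(0.0011), np.float64(0.0002)],
[0.45, np.float64(0.0012), np.float64(-0.02), np.float64(-0.0559), np.float64(-0.7102), np.float64(0.0011), np.float64(0.0002)],
```

Call:
step_arm([
  [0.45,0,0.0,-0.001,0,0,0],
  [0.45,0,0.0,-0.0065,-0.044,0,0],
  [0.45,0,0.0,-0.012,-0.11,0,0],
  [0.45,0,-0.001,-0.0175,-0.177,0,0],
  [0.45,0,-0.002,-0.0225,-0.244,0,0],
  [0.45,0,-0.0035,-0.028,-0.31,0,0],
  [0.45,0,-0.0055,-0.033,-0.377,0,0],
  [0.45,0,-0.0075,-0.038,-0.444,0,0],
  [0.45,0,-0.0105,-0.043,-0.51,0,0],
  [0.45,0,-0.013,-0.0475,-0.577,0,0],
  [0.45,0,-0.0165,-0.052,-0.644,0,0],
  [0.45,0,-0.02,-0.056,-0.71,0,0],
])

```text
clock: 3.85
position: [0.5459, -0.0026, 0.0572]
ee_rot: [-0.584, 1.488, 0.583]
force: [2.0, 2.1, -0.2]
width: 0.274
```

```bash
python3 -c "
from h import *
snap('wrist','w3')
np.set_printoptions(legacy='1.25');arc(np.linspace(136.6,136.6+44,12))"
```

```text
t 3.9 p [ 0.545  -0.0035  0.0571] w 0.2760465656113489 F [-0.97  1.04  0.96]
[[0.002, -0.682, 0.731], [-0.0, 0.731, 0.682], [-1.0, -0.001, 0.001]]
zyaw 43.016633846093285 q [-0.247  0.513  0.213  1.963 -0.166  0.68   0.819]
[0.45, 0.0014, 0.0002, -0.0044, -0.0597, 0.0013, 0.0013],
[0.45, 0.0014, -0.0003, -0.0099, -0.1264, 0.0012, 0.0013],
[0.45, 0.0014, -0.0012, -0.0152, -0.1931, 0.0012, 0.0013],
[0.45, 0.0014, -0.0025, -0.0205, -0.2597, 0.0011, 0.0014],
[0.45, 0.0014, -0.0041, -0.0257, -0.3264, 0.0011, 0.0014],
[0.45, 0.0014, -0.0062, -0.0308, -0.3931, 0.001, 0.0015],
[0.45, 0.0014, -0.0085, -0.0357, -0.4597, 0.001, 0.0015],
[0.45, 0.0014, -0.0112, -0.0405, -0.5264, 0.0009, 0.0015],
[0.45, 0.0014, -0.0142, -0.045, -0.5931, 0.0009, 0.0016],
[0.45, 0.0014, -0.0175, -0.0493, -0.6597, 0.0008, 0.0016],
[0.45, 0.0014, -0.0212, -0.0534, -0.7264, 0.0008, 0.0017],
[0.45, 0.0014, -0.0251, -0.0572, -0.7931, 0.0007, 0.0017],
```

View pics/w3.png

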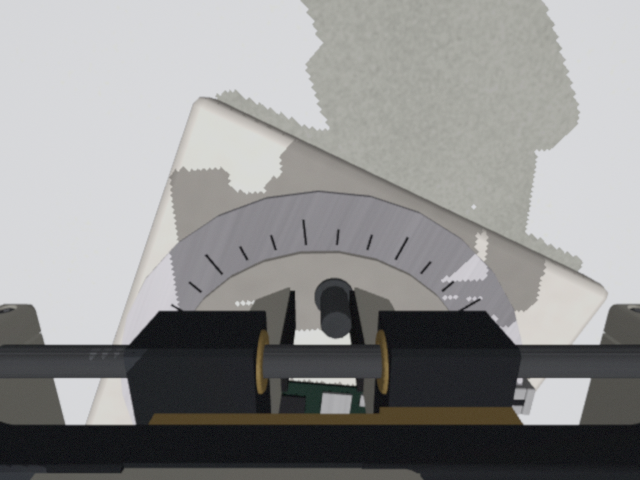

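Call:
step_arm([
  [0.45,0,0.0,-0.0045,-0.06,0,0],
  [0.45,0,0.0,-0.01,-0.126,0,0],
  [0.45,0,-0.001,-0.015,-0.193,0,0],
  [0.45,0,-0.0025,-0.0205,-0.26,0,0],
  [0.45,0,-0.004,-0.0255,-0.326,0,0],
  [0.45,0,-0.006,-0.031,-0.393,0,0],
  [0.45,0,-0.0085,-0.0355,-0.46,0,0],
  [0.45,0,-0.011,-0.0405,-0.526,0,0],
  [0.45,0,-0.014,-0.045,-0.593,0,0],
  [0.45,0,-0.0175,-0.0495,-0.66,0,0],
  [0.45,0,-0.021,-0.0535,-0.726,0,0],
  [0.45,0,-0.025,-0.057,-0.793,0,0],
])

```text
clock: 4.9
position: [0.5257, -0.0481, 0.057]
ee_rot: [-1.213, 1.205, 1.211]
force: [0.5, 2.0, 1.0]
width: 0.277
```

```bash
python3 -c "
from h import *
snap('wrist','w4');snap('top','t4')
np.set_printoptions(legacy='1.25');arc(np.arange(184.6,218,4))"
```

```text
t 5.0 p [ 0.5253 -0.0491  0.0568] w 0.275747475361276 F [ 0.29 -0.67  0.13]
[[0.001, -1.0, -0.001], [-0.0, -0.001, 1.0], [-1.0, -0.001, -0.0]]
zyaw 90.08373424369026 q [ 0.005  0.489 -0.017  1.99   0.013  0.662  1.551]
[0.45, 0.001, -0.0001, -0.0058, -0.0753, -0.0002, 0.0012],
[0.45, 0.001, -0.0007, -0.0112, -0.1419, -0.0002, 0.0012],
[0.45, 0.001, -0.0017, -0.0165, -0.2086, -0.0003, 0.0012],
[0.45, 0.001, -0.0031, -0.0218, -0.2753, -0.0003, 0.0012],
[0.45, 0.001, -0.0048, -0.027, -0.3419, -0.0003, 0.0012],
[0.45, 0.001, -0.0069, -0.032, -0.4086, -0.0004, 0.0012],
[0.45, 0.0011, -0.0094, -0.0369, -0.4753, -0.0004, 0.0012],
[0.45, 0.0011, -0.0121, -0.0416, -0.5419, -0.0005, 0.0012],
[0.45, 0.0011, -0.0152, -0.0461, -0.6086, -0.0005, 0.0012],
```

View pics/t4.png

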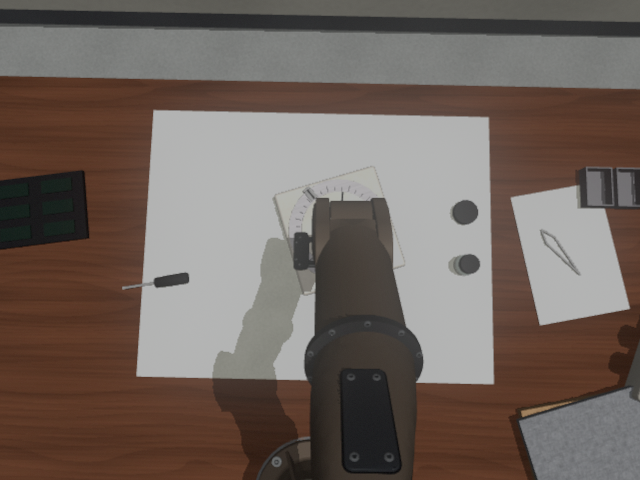

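Call:
step_arm([
  [0.45,0,0,-0.006,-0.075,0,0],
  [0.45,0,-0.0005,-0.011,-0.142,0,0],
  [0.45,0,-0.0015,-0.0165,-0.208,0,0],
  [0.45,0,-0.003,-0.022,-0.275,0,0],
  [0.45,0,-0.005,-0.027,-0.342,0,0],
  [0.45,0,-0.007,-0.032,-0.408,0,0],
  [0.45,0,-0.0095,-0.037,-0.475,0,0],
  [0.45,0,-0.012,-0.0415,-0.542,0,0],
  [0.45,0,-0.012,-0.0415,-0.542,0,0],
  [0.45,0,-0.012,-0.0415,-0.542,0,0],
])

```text
clock: 5.83
position: [0.5344, -0.0817, 0.0563]
ee_rot: [-1.612, 0.887, 1.612]
force: [1.1, -0.2, 0.1]
width: 0.276
```

```bash
python3 -c "
from h import *
info();a=snap('wrist','w5');b=snap('top','t5');c=snap('scene','s5')
z=lambda i,u,v,w,h:cv2.resize(i['pixels'][v:v+h,u:u+w],(400,400),interpolation=cv2.INTER_CUBIC)
cv2.imwrite('pics/c5.png',np.hstack([z(b,285,160,100,100),z(c,240,200,110,110)])[:,:,::-1])
for i in (b,c): print([proj(i,(*(C0+.085*np.array([np.cos(t),np.sin(t)])),.044)) for t in np.radians([30,40,50])])
"
```

```text
t 5.8333 p [ 0.5344 -0.0817  0.0563] w 0.2764205852166134 F [ 1.07 -0.22  0.07]
[[-0.0, -0.844, -0.536], [-0.0, -0.536, 0.844], [-1.0, 0.0, -0.0]]
zyaw 122.38489594003472 q [ 0.178  0.514 -0.17   1.948  0.131  0.691  2.065]
[array([320.50060652, 195.46261415]), array([315.00265129, 199.06708379]), array([310.21397351, 203.56353248])]
[array([284.3046519 , 273.77444607]), array([290.35043986, 275.17508713]), array([296.65395504, 275.73993286])]
```

View pics/c5.png

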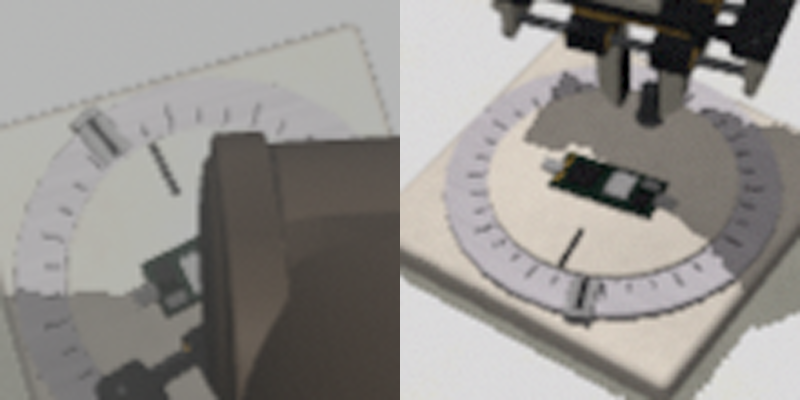

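View pics/w5.png

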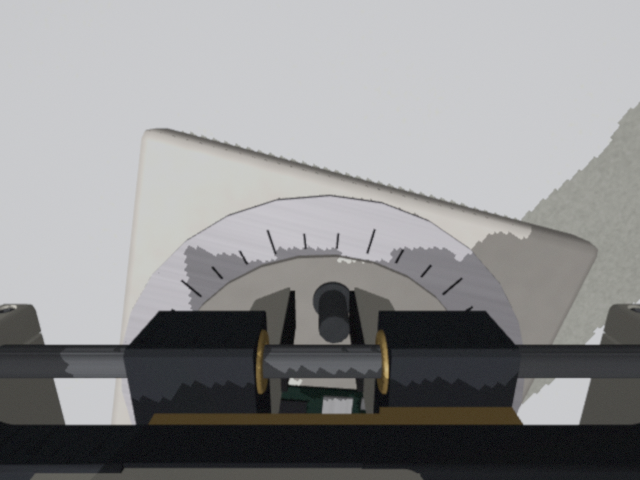

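Run:
```python
from h import *
for n,u0,v0,pts in [('t5',285,160,dict(io=(152,145),ii=(177,193),ri=(120,155),ro=(90,115))),('s5',240,200,dict(io=(160,266),ii=(181,230),ri=(182,282),ro=(184,316)))]:
    im=load(n);s=4 if n=='t5' else 400/110
    for k,(u,v) in pts.items():
        q=onz(im,u0+(u+.5)/s-.5,v0+(v+.5)/s-.5,.044);d=q[:2]-C0;print(n,k,np.round(q,4),np.hypot(*d).round(4),np.degrees(np.arctan2(d[1],d[0])).round(2))
```

```text
t5 io [ 0.6605 -0.011   0.044 ] 0.082 27.39
t5 ii [ 0.6335 -0.0256  0.044 ] 0.0513 26.82
t5 ri [0.6544 0.0068 0.044 ] 0.0868 39.79
t5 ro [0.6769 0.0242 0.044 ] 0.1152 39.28
s5 io [ 0.6607 -0.0096  0.044 ] 0.0829 28.19
s5 ii [ 0.6316 -0.0255  0.044 ] 0.0496 27.88
s5 ri [0.6577 0.0098 0.044 ] 0.0912 39.88
s5 ro [0.6735 0.0325 0.044 ] 0.1181 43.43
```

```bash
python3 -c "
from h import *
np.set_printoptions(legacy='1.25');arc([214.8,217.8,221])"
```

```text
t 5.9833 p [ 0.5343 -0.0814  0.0562] w 0.27630481143991037 F [ 0.41 -0.31 -0.09]
[[-0.0, -0.843, -0.538], [-0.0, -0.538, 0.843], [-1.0, 0.0, -0.0]]
zyaw 122.51896997589446 q [ 0.177  0.513 -0.17   1.948  0.131  0.69   2.066]
[0.45, 0.0003, -0.0003, -0.0045, -0.038, -0.0, -0.0002],
[0.45, 0.0003, -0.0005, -0.0086, -0.088, -0.0, -0.0002],
[0.45, 0.0003, -0.0011, -0.0129, -0.1414, -0.0, -0.0002],
```

Call:
step_arm([
  [0.45,0,0,-0.0035,-0.038,0,0],
  [0.45,0,-0.0005,-0.007,-0.088,0,0],
  [0.45,0,-0.001,-0.0105,-0.12,0,0],
  [0.45,0,-0.001,-0.0125,-0.14,0,0],
  [0.45,0,-0.001,-0.0125,-0.14,0,0],
  [0.45,0,-0.001,-0.0125,-0.14,0,0],
])

```text
clock: 6.48
position: [0.5402, -0.0895, 0.0561]
ee_rot: [-1.713, 0.781, 1.714]
force: [-2.1, 1.7, 0.7]
width: 0.27
```

```bash
python3 -c "
from h import *
info();b=snap('top','t6');c=snap('scene','s6')
z=lambda i,u,v,w,h:cv2.resize(i['pixels'][v:v+h,u:u+w],(400,400),interpolation=cv2.INTER_CUBIC)
cv2.imwrite('pics/c6.png',np.hstack([z(b,295,175,50,50),z(c,265,250,50,50)])[:,:,::-1])
"
```

```text
t 6.4833 p [ 0.5402 -0.0895  0.0561] w 0.2699309781464715 F [-2.1   1.71  0.74]
[[-0.0, -0.755, -0.656], [0.0, -0.656, 0.755], [-1.0, 0.0, 0.0]]
zyaw 130.97928944399362 q [ 0.219  0.526 -0.209  1.928  0.161  0.704  2.2  ]
```

View pics/c6.png

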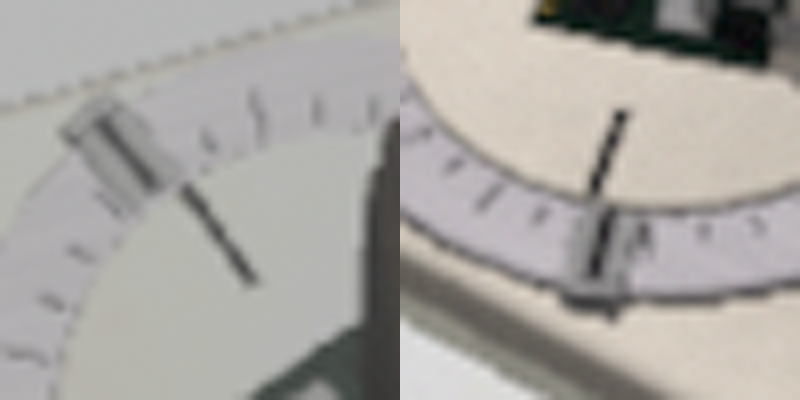

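Run:
```python
from h import *
for n,u0,v0,pts in [('t6',295,175,dict(io=(184,188),ii=(255,283),ri=(155,187),ro=(102,122))),('s6',265,250,dict(io=(194,190),ii=(222,112),ri=(206,212),ro=(194,275)))]:
    im=load(n);s=8
    for k,(u,v) in pts.items():
        q=onz(im,u0+(u+.5)/s-.5,v0+(v+.5)/s-.5,.044);d=q[:2]-C0;print(n,k,np.round(q,4),np.hypot(*d).round(4),np.degrees(np.arctan2(d[1],d[0])).round(2))
```

```text
t6 io [6.552e-01 3.000e-04 4.400e-02] 0.0834 35.94
t6 ii [ 0.6287 -0.0202  0.044 ] 0.0499 34.82
t6 ri [0.6553 0.0084 0.044 ] 0.0885 40.16
t6 ro [0.6736 0.0237 0.044 ] 0.1123 40.14
s6 io [ 0.6522 -0.0008  0.044 ] 0.0804 36.61
s6 ii [ 0.6274 -0.0195  0.044 ] 0.0493 36.28
s6 ri [0.6545 0.008  0.044 ] 0.0876 40.32
s6 ro [0.6714 0.0244 0.044 ] 0.1111 41.13
```

Call:
step_arm([
  [0.45,0,0,-0.002,-0.02,0,0],
  [0.45,0,0,-0.0035,-0.04,0,0],
  [0.45,0,0,-0.0045,-0.055,0,0],
  [0.45,0,0,-0.0045,-0.055,0,0],
  [0.45,0,0,-0.0045,-0.055,0,0],
])

```text
clock: 7.0
position: [0.5429, -0.0925, 0.0562]
ee_rot: [-1.753, 0.737, 1.752]
force: [-1.5, 1.3, 1.2]
width: 0.274
```

```bash
python3 -c "
from h import *
info();b=snap('top','t7');c=snap('scene','s7')
z=lambda i,u,v,w,h:cv2.resize(i['pixels'][v:v+h,u:u+w],(400,400),interpolation=cv2.INTER_CUBIC)
cv2.imwrite('pics/c7.png',np.hstack([z(b,295,175,50,50),z(c,265,250,50,50)])[:,:,::-1])
"
```

```text
t 7.0 p [ 0.5429 -0.0925  0.0562] w 0.2741153149701514 F [-1.46  1.28  1.24]
[[0.0, -0.715, -0.699], [0.0, -0.699, 0.715], [-1.0, -0.0, -0.0]]
zyaw 134.35575692298713 q [ 0.235  0.531 -0.224  1.92   0.174  0.709  2.253]
```

View pics/c7.png

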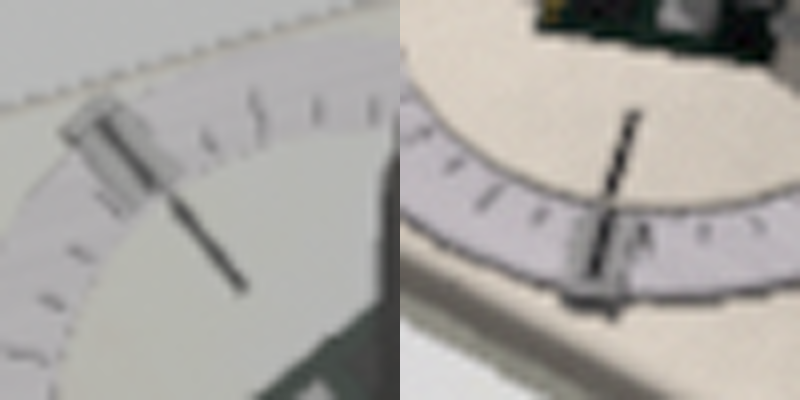

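Run:
```python
from h import *
for n,u0,v0,pts in [('t7',295,175,dict(io=(173,200),ii=(243,291),ri=(155,187),ro=(102,122))),('s7',265,250,dict(io=(207,194),ii=(235,112),ri=(206,212),ro=(194,275)))]:
    im=load(n);s=8
    for k,(u,v) in pts.items():
        q=onz(im,u0+(u+.5)/s-.5,v0+(v+.5)/s-.5,.044);d=q[:2]-C0;print(n,k,np.round(q,4),np.hypot(*d).round(4),np.degrees(np.arctan2(d[1],d[0])).round(2))
```

```text
t7 io [0.6517 0.0033 0.044 ] 0.0825 39.05
t7 ii [ 0.6263 -0.0169  0.044 ] 0.05 39.46
t7 ri [0.6553 0.0084 0.044 ] 0.0885 40.16
t7 ro [0.6736 0.0237 0.044 ] 0.1123 40.14
s7 io [0.6502 0.0028 0.044 ] 0.0809 39.51
s7 ii [ 0.6244 -0.0171  0.044 ] 0.0484 40.7
s7 ri [0.6545 0.008  0.044 ] 0.0876 40.32
s7 ro [0.6714 0.0244 0.044 ] 0.1111 41.13
```

Call:
step_arm([
  [0.45,0,0,0.006,0,0,0],
  [0.45,0,0,0.006,0,0,0],
  [0.45,-0.02,0,0.006,0,0,0],
  [0.45,-0.055,0,0.006,0,0,0],
  [0.45,-0.055,0,0.006,0,0,0],
  [0.45,-0.055,-0.05,0,0,0,0],
  [0.45,-0.055,-0.1,0,0,0,0],
  [0.45,-0.055,-0.15,-0.006,0,0,0],
  [0.45,-0.055,-0.2,-0.006,0,0,0],
  [0.45,-0.055,-0.23,-0.006,0,0,0],
  [0.45,-0.055,-0.23,-0.006,0,0,0],
  [0.45,-0.055,-0.23,-0.006,0,0,0],
])

```text
clock: 8.1
position: [0.6783, 0.0349, 0.0996]
ee_rot: [-1.754, 0.735, 1.754]
force: [0.4, -0.9, 0.6]
width: 0.276
```

```bash
python3 -c "
from h import *
info();snap('wrist','w8')
"
```

```text
t 8.1 p [0.6783 0.0349 0.0996] w 0.2757142226152036 F [ 0.43 -0.88  0.62]
[[0.0, -0.713, -0.701], [0.001, -0.701, 0.713], [-1.0, -0.001, 0.0]]
zyaw 134.52057905949073 q [ 0.01   0.648 -0.223  1.549  0.163  0.962  2.086]
```

View pics/w8.png

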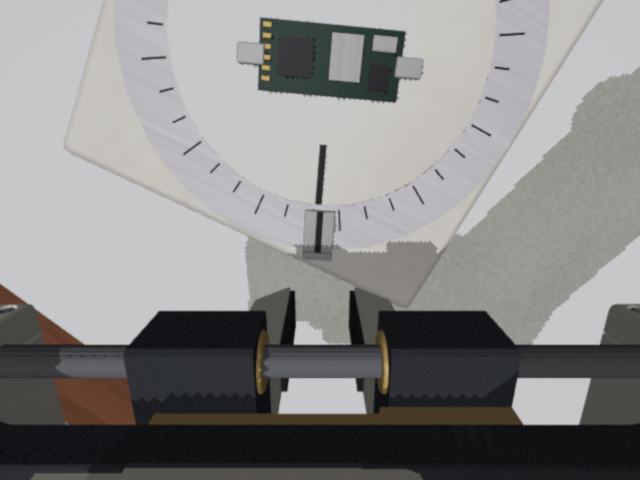

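Great view: the index line (323,145)–(320,204) and rider line (319,211)–(318,250) are nearly aligned. I'll measure subpixel.

```bash
cat >> h.py <<'E'
def meas(fn,vi=(149,200),vr=(214,244),u=(312,330)):
    im=load(fn);g=cv2.cvtColor(im['pixels'],cv2.COLOR_RGB2GRAY).astype(float)
    def cent(v0,v1):
        o=[]
        for v in range(v0,v1):
            r=g[v,u[0]:u[1]];w=np.clip(np.median(r)*.65-r,0,None)
            if w.sum()>20:o.append(((w*np.arange(*u)).sum()/w.sum(),v))
        o=np.array(o);k=np.polyfit(o[:,1],o[:,0],1);res=o[:,0]-np.polyval(k,o[:,1]);return k,res.std(),len(o)
    out={}
    for n,(a,b) in dict(idx=vi,rid=vr).items():
        k,sd,N=cent(a,b);P=[onz(im,np.polyval(k,v),v,.044) for v in (a,b)];d=P[0]-P[1]
        print(n,'px',[(round(float(np.polyval(k,v)),2),v) for v in(a,b)],'sd',sd.round(3),N,'dir',np.degrees(np.arctan2(-d[1],-d[0])).round(2))
        out[n]=P
        for p in P:
            e=p[:2]-C0;print('   ',np.round(p,4),np.hypot(*e).round(4),np.degrees(np.arctan2(e[1],e[0])).round(2))
    c=im['pixels'][130:260,255:385];cv2.imwrite(f'pics/{fn}c.png',cv2.resize(c,(590,590),interpolation=cv2.INTER_CUBIC)[:,:,::-1])
E
python3 -c "
from h import *
meas('w8')"
```

```text
idx px [(322.54, 149), (318.31, 200)] sd 0.084 51 dir 39.62
    [ 0.628  -0.0149  0.044 ] 0.0526 40.02
    [0.6503 0.0036 0.044 ] 0.0816 39.88
rid px [(319.65, 214), (317.58, 244)] sd 0.042 30 dir 40.52
    [0.6557 0.01   0.044 ] 0.0899 40.8
    [0.6699 0.0221 0.044 ] 0.1085 40.75
```

View pics/w8c.png

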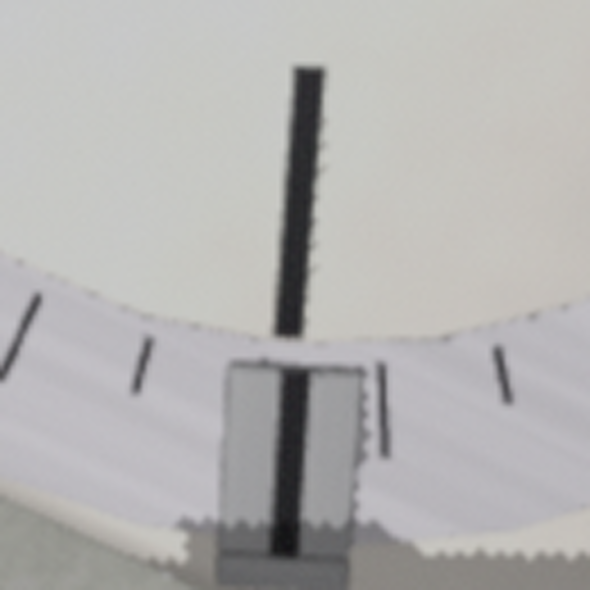

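Call:
step_arm([
  [0.45,0,0.05,0.006,0,0,0],
  [0.45,0,0.1,0.012,0,0,0],
  [0.45,0,0.15,0.012,0,0,0],
  [0.45,0,0.2,0.012,0,0,0],
  [0.45,0,0.23,0.012,0,0,0],
  [0.45,0,0.23,0.012,0,0,0],
  [0.45,0,0.23,0.012,0,0,0],
  [0.45,0.02,0.23,0.012,0,0,0],
  [0.45,0.04,0.23,0.012,0,0,0],
  [0.45,0.055,0.23,0.012,0,0,0],
  [0.45,0.055,0.23,0.012,0,0,0],
  [0.45,0.055,0.23,0.012,0,0,0],
])

```text
clock: 9.15
position: [0.5395, -0.0883, 0.056]
ee_rot: [-1.752, 0.737, 1.754]
force: [-0.1, 0.4, 0.7]
width: 0.27
```

```bash
python3 -c "
from h import *
info()"
```

```text
t 9.15 p [ 0.5395 -0.0883  0.056 ] w 0.2703019099732184 F [-0.14  0.36  0.72]
[[-0.001, -0.714, -0.7], [0.0, -0.7, 0.714], [-1.0, 0.0, 0.001]]
zyaw 134.4090529464451 q [ 0.231  0.527 -0.228  1.929  0.176  0.706  2.245]
```

Call:
step_arm([
  [0.45,0,0,-0.003,0,0,0],
  [0.45,0,0,-0.005,0,0,0],
  [0.45,0,0,-0.006,0,0,0],
  [0.45,0,0,-0.0066,0,0,0],
  [0.45,0,0,-0.0072,0,0,0],
  [0.45,0,0,-0.0072,0,0,0],
  [0.45,0,0,-0.0072,0,0,0],
  [0.45,0,0,-0.0072,0,0,0],
])

```text
clock: 9.82
position: [0.5436, -0.0929, 0.0563]
ee_rot: [-1.753, 0.737, 1.753]
force: [-0.1, 2.2, 0.6]
width: 0.279
```

Call:
step_arm([
  [0.45,0,0,0.006,0,0,0],
  [0.45,0,0,0.006,0,0,0],
  [0.45,-0.02,0,0.006,0,0,0],
  [0.45,-0.055,0,0.006,0,0,0],
  [0.45,-0.055,0,0.006,0,0,0],
  [0.45,-0.055,-0.05,0,0,0,0],
  [0.45,-0.055,-0.1,0,0,0,0],
  [0.45,-0.055,-0.15,-0.005,0,0,0],
  [0.45,-0.055,-0.2,-0.005,0,0,0],
  [0.45,-0.055,-0.23,-0.005,0,0,0],
  [0.45,-0.055,-0.23,-0.005,0,0,0],
  [0.45,-0.055,-0.23,-0.005,0,0,0],
])

```text
clock: 10.82
position: [0.6782, 0.0346, 0.0994]
ee_rot: [-1.754, 0.735, 1.755]
force: [-0.1, -0.2, 0.4]
width: 0.276
```

```bash
python3 -c "
from h import *
info();snap('wrist','w9');meas('w9')"
```

```text
t 10.8167 p [0.6782 0.0346 0.0994] w 0.2760059522090775 F [-0.12 -0.17  0.43]
[[-0.0, -0.713, -0.701], [0.0, -0.701, 0.713], [-1.0, -0.0, 0.001]]
zyaw 134.51903486553118 q [ 0.012  0.649 -0.226  1.549  0.165  0.963  2.084]
idx px [(324.01, 149), (320.34, 200)] sd 0.083 51 dir 40.34
    [ 0.6272 -0.0147  0.044 ] 0.0522 40.72
    [0.6493 0.0041 0.044 ] 0.0811 40.58
rid px [(319.95, 214), (317.98, 244)] sd 0.046 30 dir 40.72
    [0.6554 0.0097 0.044 ] 0.0894 40.8
    [0.6695 0.0219 0.044 ] 0.1081 40.78
```

View pics/w9c.png

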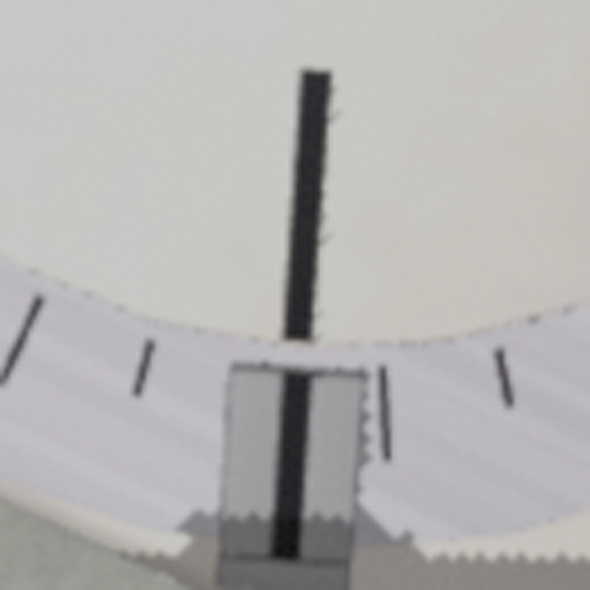

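Call:
step_arm([
  [0.45,-0.05,0,0,0,0,0],
  [0.45,-0.1,0,0,0,0,0],
  [0.45,-0.15,0,0,0,0,0],
  [0.45,-0.2,0,0,0,0,0],
  [0.45,-0.2,0,0,0,0,0],
  [0.45,-0.2,0,0,0,0,0],
])

```text
clock: 11.37
position: [0.6786, 0.0311, 0.2634]
ee_rot: [-1.756, 0.737, 1.746]
force: [-1.0, 0.3, -1.5]
width: 0.275
```

```bash
python3 -c "
from h import *
info();snap('scene','s10')"
```

```text
t 11.3667 p [0.6786 0.0311 0.2634] w 0.27460359491459124 F [-1.01  0.34 -1.52]
[[0.005, -0.716, -0.698], [-0.0, -0.698, 0.716], [-1.0, -0.004, -0.004]]
zyaw 134.242340226089 q [ 0.02   0.514 -0.236  1.36   0.122  1.277  2.122]
```

View pics/s10.png

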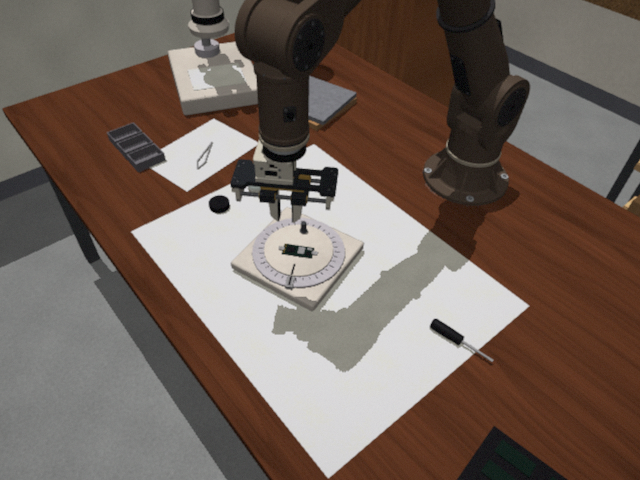

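The index and rider lines meet at (291,275), the lens cap and screwdriver haven't moved, and the hand is clear.

```bash
python3 -c "
from cell import arm
print(arm.sign_off())"
```

```text
the job is handed in; nothing more can be done
None
```

I turned the plate about 131° counter-clockwise, pushing the peg with one fingertip while the fingers straddled it loosely. I then backed the fingers off, lifted the hand clear and handed the job in at about 11.4 s of the 51 s allowed.

- **Alignment:** The first wrist-camera check showed the plate about 0.9° short, so I gave the peg one more small push. The last close-up put the index line at about 40.6° and the rider line at about 40.8°. That leaves 0.1–0.4° short depending on how it is measured, about 0.35 mm at the rim on a 4 mm line.
- **Forces and rider:** Every force I read was under about 3.5 N, mostly sensor noise. The rider measured the same angle before and after the last push.
- **Things standing around:** In the last scene picture the screwdriver and lens cap were where they started. The jar was hidden behind the gripper in that picture. The top camera last showed it in place partway through, and the arm never went near it.
- **Plate seating:** I did not measure the lift directly. The plate looked seated in the last pictures, and the fingers never gripped the peg.

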